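# Lay a standing culture flask down on its growth face in the incubator tray

### The job

Gently tip the standing culture flask over onto its flat growth face, neck towards the open end of its tray bay, easing it down on your fingers until it lies, so that it never drops. Then push the lying flask back along its bay until its foot is against the tray's end stop. Do not grip, lift or carry it, and leave the flask that is already laid and the other things where they are.

Things in the scene. Friction and masses are not known exactly. Their poses are not given: they have to be found in the camera images.
- flask: Clear plastic culture flask, 85 mm wide, 37 mm thick, 149 mm high, about 0.12 kg, standing loose in the tray bay farther from the robot. Origin: middle of the foot's underside; z up to the cap, y along the width, x = -18.5 mm is the flat growth face, facing the tray's open end; a white patch marks the other face. Balances at about 17 degrees, then falls. Laid: x up, z level to the open end.
- flask_cap (a point): Centre of the flask's ribbed cap, 29 mm across, 25 mm long, 136 mm from the foot and 7 mm behind the middle plane: neck and cap lean 0.2 rad away from the growth face. Laid down, the cap centre is 26 mm and its underside 8 to 13 mm above the tray floor. Axes as the flask's. The body is straight to 85 mm from the foot, then shoulders narrow to 36 mm width at 112 mm.
- flask_front_edge (a point): Middle of the lower edge of the growth face (the edge between foot and growth face), the edge about which the flask tips; it stays on the tray floor throughout.
- flask_tray: Stainless tray, fixed, 200 mm along x, 198 mm along y, floor 10 mm above the worktop. Origin: centre of its underside. Two bays along x, centred at y = -48.5 mm (standing flask) and +48.5 mm (laid flask), 92 mm wide between rails 12 mm high. End stop at +x: inner face at x = +94 mm, top 31 mm above the floor. The -x end is open, no lip. The flask starts 6 to 35 mm short of the stop.
- laid_flask: The same kind of flask already lying on its growth face in the other bay, loose, foot at the stop, 37 mm high. Origin: below the middle of its foot, at floor level; its neck points to its own -x. Not to be disturbed.
- control_bottle: Small reagent bottle, 33 mm across, 58 mm high, standing beyond the tray. Origin: centre of underside. Not to be disturbed.
- specimen_cup_3: White lidded specimen cup, 63 mm across, 65 mm high, standing beyond the tray. Origin: centre of underside. Not to be disturbed.
- tape_1: Roll of masking tape lying flat, 96 mm across, 25 mm high. Origin: centre of underside. Not to be disturbed.
Mind the look-alikes: they are no part of the job. What is shaped like the flask but red or yellow is not meant.

How it is judged:
On the way:
1. the flask lies on its growth face on the tray floor (angle between flask's own x axis and vertical below 0.12 rad and height (world z) of flask below 0.034 m), for 0.2 s.
At the end, for the whole second after the job is handed in: The flask lies flat on its growth face (within 0.06 rad) on the tray floor in its own bay, neck to the open end, foot within 5 mm of the end stop, at rest (angle between flask's own x axis and vertical below 0.06 rad and x of flask in the frame of flask_tray above 0.089 m and y of flask in the frame of flask_tray between -0.0545 and -0.0425 m and x of flask_cap in the frame of flask_tray below -0.03 m and height (world z) of flask below 0.032 m and linear speed of flask below 0.01 m/s); the robot touches nothing.
It fails at once if the flask drops or is thrown over: it turns faster than 4 rad/s (a free drop of the last 10 mm at the cap) (angular speed of flask above 4 rad/s).
It fails at once if the flask is gripped: the fingers press on it with more than 15 N before it lies down (contact force between the fingers and flask above 15 N and angle between flask's own x axis and vertical above 0.2 rad).
It fails at once if the flask is lifted: the edge it tips about rises more than 15 mm off the tray floor (height (world z) of flask_front_edge above 0.025 m).
It fails at once if the laid flask is shifted more than 10 mm (distance of laid_flask from where it was at the start of the episode above 0.01 m).
It fails at once if a bystander is shifted more than 15 mm (distance of any of control_bottle, specimen_cup_3, tape_1 from where it was at the start of the episode above 0.015 m).
It also fails if it takes over 58 s, if anything falls off the work surface, if the arm or the gripper's body presses on something with over 40 N, if the wrist force passes 120 N, or if a joint passes its speed limit or range.

### The arm

A 7-joint arm with a two-finger parallel gripper is mounted at the origin on a cart in front of the work surface, level with it; the furniture and walls round the work are solid. World frame = base frame: x ahead of the robot, y to its left, z up, the work surface at z = 0. Lengths are in m, angles in rad, forces in N, time in s.
With the tool pointing down it reaches from about 0.35 to 0.9 m from the base axis. Payload 19.9 kg.
Tool frame: the origin (TCP) lies between the finger pads; the fingertips stand 19 mm ahead of it and the grasp point (between the pads) is the TCP; z points along the fingers, y is the direction in which the jaws open and shut (so a half turn about z gives the same grasp; the last joint's range is limited). The gripper opens to 94 mm and grips with 3 to 60 N. Pads are 16 mm wide; open, the fingers measure 119 mm over their backs; the gripper's body (75 mm by 177 mm) begins 78 mm behind the grasp point.
Start: joints at [1.099, 0.417, -0.01, 1.614, 0.005, 1.111, -0.053], TCP at [0.261, -0.568, 0.224] pointing down, gripper open.
Joint ranges: [-2.81, 2.81], [-0.39, 2.02], [-1.27, 1.25], [0.06, 2.57], [-1.19, 4.33], [0.19, 2], [-2.82, 2.82]. Speed limits (rad/s): [1.89, 1.89, 2.39, 2.39, 3.01, 3.01, 3.01].

### API

Orientations are given as [roll, pitch, yaw] about the fixed x, y, z axes, in that order (R = Rz(yaw) Ry(pitch) Rx(roll)).
In Python, from plant import ctrl gives the robot as it stands.
- The arm moves only by the tool send_rows, never from a script. Its argument "steps" is a list of rows, each an object with "slide": the shift along the tool's x, y, z in m, a list of three; "angular": the turn, a rotation vector about the tool's x, y, z in degrees, a list of three; "claw": the closure in counts, from 0 (fully open) to 255 (shut). In form: [{"slide": [tx, ty, tz], "angular": [wx, wy, wz], "claw": claw}, ...]. A call has exactly 5 rows; each row is the pose to reach, as a shift and turn from the pose measured when the call began, along the tool's axes at that moment; what a row does not reach only later rows make up. A row lasts 1/12 s, in which the tool goes at most 41.7 mm and 7.16 degrees, less where a joint would pass 70% of its speed; a pose out of reach is approached as far as the arm can. A call with a gripper value outside its range is refused whole. The fingers move at their own pace and stop on an object; "grip_force" is the grip in N (left out, the last holds). Time passes only in rows, so rows that repeat a pose let the fingers close, or fill a call up. It gives the time, the measured TCP pose, the force and the opening at its end, in the units of the state.
- ctrl.read_state(): the state, without advancing time (a new reading comes with each control period).
- ctrl.grab_frame(name): name is "side" or "top" or "wrist"; returns (picture, depth): 400x640x3 uint8, red, green, blue; 400x640 float32, m along the optical axis (not along the pixel's ray), 0 where there is no reading.
- ctrl.camera_model(name): a dict with "vfov" (degrees; the focal length in pixels is half the picture's height over the tangent of half this angle, whatever the lens; pixels are square), "cx", "cy" (the principal point, pixels), "rvec" (rotation vector, rad) and "tvec" (3), from world to camera coordinates, as OpenCV has them. Camera axes: x right, y down, z forward; pixel columns grow to the right and rows downward; lengths in m; the calibration is good to about 2 mm. A picture is of the moment at which its call begins: read the wrist's pose just before it. camera_model takes no time and is no camera call; for the wrist camera it gives the pose at the moment of the call.
- ctrl.job_done(): hands the job in, once; it reports no verdict.
The state is a dict: "clock": time; "joint_positions": joint angles; "joint_vel": joint speeds; "joint_efforts": joint torques, N m; "tool_pos": TCP position; "tool_rot": TCP orientation; "wrist_force": force on the tool from outside, world axes, zero at the start; "wrist_torque": the same for the moment, N m; "opening": finger opening in m.
Only numpy, scipy, OpenCV 4.12 (cv2) and the standard library are available. Lean on these libraries where they do the work, as an engineer would, in place of code of your own. Each camera call takes 0.05 s, during which the arm holds its last target. There are 200 camera calls.

## Working session

There is one attempt and no reset: what is moved stays moved. The work goes in short steps, Python scripts to look and compute and a tool call to move; the robot and the scene stay as the last step left them, time stands still between calls to the robot, and variables do not carry over. Pictures are saved under pics/ and viewed, about 8 in all and at most 12, crops included, and the job is handed in when it is done.

Besides the shell and the picture viewer there is one more tool, called after "Request:" by a JSON object that holds its "name" and its "arguments", one argument or row to a line. send_rows: Moves the arm, as the interface text tells. Its arguments: {"type":"object","properties":{"steps":{"type":"array"},"grip_force":{"type":"number"}},"required":["steps"]}

```bash
ls; mkdir -p pics; cat > h.py <<'E'
import numpy as np, cv2
from scipy.spatial.transform import Rotation as R
from plant import ctrl
def cam(n):
    m=ctrl.camera_model(n); f=200/np.tan(np.radians(m['vfov'])/2)
    return m,f,cv2.Rodrigues(np.array(m['rvec'],float))[0],np.array(m['tvec'],float)
def world(n,u,v,d,c=None):
    m,f,Rm,t=c or cam(n)
    p=np.array([(u-m['cx'])*d/f,(v-m['cy'])*d/f,d]); return Rm.T@(p-t)
def onplane(n,u,v,z,c=None):
    m,f,Rm,t=c or cam(n)
    r=Rm.T@np.array([(u-m['cx'])/f,(v-m['cy'])/f,1]); o=-Rm.T@t
    return o+r*(z-o[2])/r[2]
def proj(n,P,c=None):
    m,f,Rm,t=c or cam(n); p=Rm@np.array(P)+t
    return f*p[0]/p[2]+m['cx'],f*p[1]/p[2]+m['cy']
E
python3 - <<'E'
from h import *
print(ctrl.read_state())
a=[]
for n in ('side','top'):
    c=cam(n);print(n,c[0])
    p,d=ctrl.grab_frame(n);np.savez(f'pics/{n}0.npz',p=p,d=d)
    cv2.imwrite(f'pics/{n}0.png',p[:,:,::-1])
E
```

```text
pics
{'clock': 0.0, 'joint_positions': array([ 1.09851857,  0.41797638, -0.01030761,  1.61418005,  0.00471599,
        1.11067373, -0.0530081 ]), 'joint_vel': array([-0.00134108, -0.00070731, -0.00040951,  0.00090122,  0.00178083,
        0.00171152,  0.00127625]), 'joint_efforts': array([-1.52919769e-03, -8.51262045e+01,  6.37850258e-01, -4.25991404e+01,
       -4.88625246e-02,  1.85613509e-02,  1.79599697e-04]), 'tool_pos': array([ 0.2608274 , -0.5675864 ,  0.22382128]), 'tool_rot': array([-3.14038298e+00,  1.03292974e-04,  4.30789306e-01]), 'wrist_force': array([-0.25933359, -0.03906319,  0.19725975]), 'wrist_torque': array([ 0.03261149, -0.00237434, -0.00493417]), 'opening': 0.09406784547026713}
side {'vfov': 54.94267831770458, 'cx': 323.3489579450162, 'cy': 197.81562508243155, 'rvec': array([ 1.98758567,  0.02081885, -0.02925218]), 'tvec': array([-0.59358807,  0.15046779,  0.96990737])}
top {'vfov': 47.58458814562574, 'cx': 320.9956386393969, 'cy': 188.79076031379356, 'rvec': array([ 2.12174912, -2.11214467,  0.21772819]), 'tvec': array([0.09364643, 0.60397422, 1.30873811])}
```

View pics/side0.png

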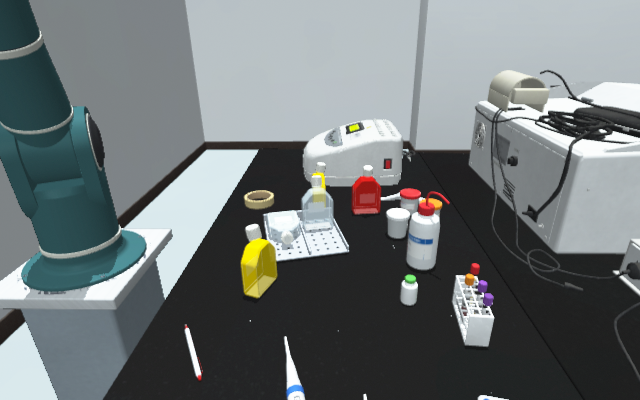

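View pics/top0.png

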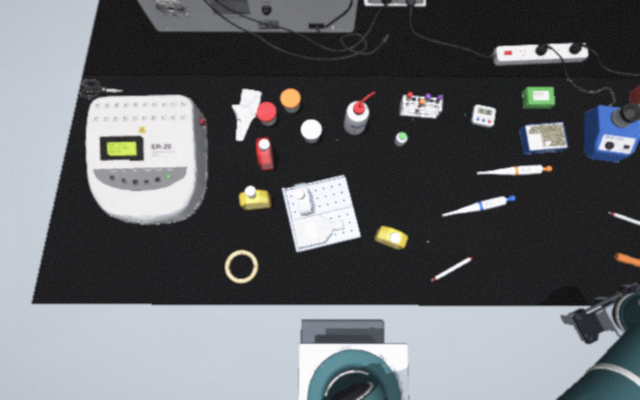

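```bash
python3 - <<'E'
from h import *
z=np.load('pics/top0.npz');p=z['p']
a=cv2.resize(p[165:260,270:370],None,fx=6,fy=6,interpolation=cv2.INTER_CUBIC)[:,:,::-1]
cv2.imwrite('pics/c1.png',a)
z=np.load('pics/side0.npz');p=z['p']
a=cv2.resize(p[160:270,225:385],None,fx=5,fy=5,interpolation=cv2.INTER_CUBIC)[:,:,::-1]
cv2.imwrite('pics/c2.png',a)
E
```

```text
(no output)
```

View pics/c1.png

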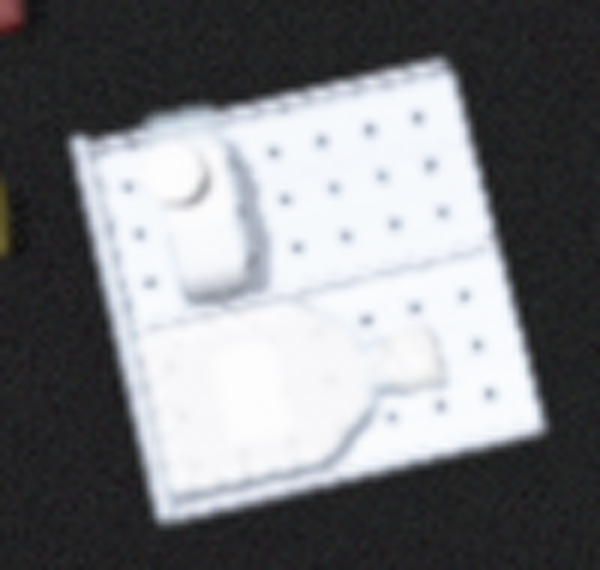

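View pics/c2.png

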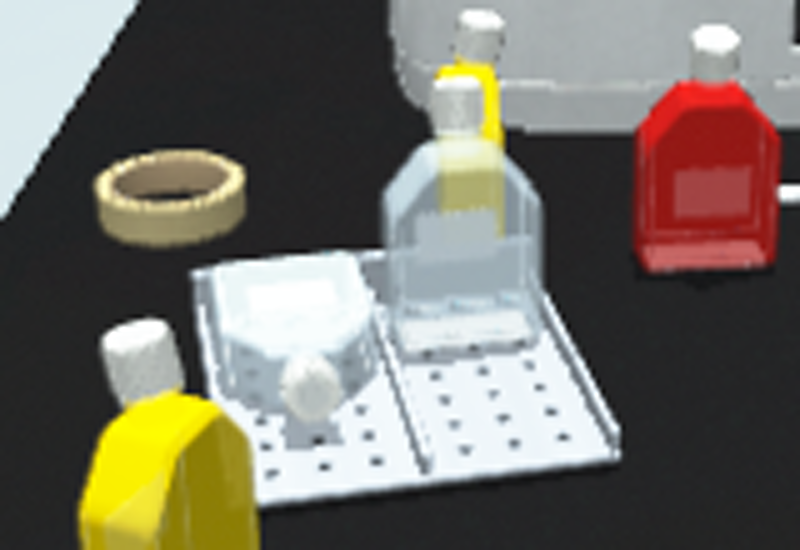

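```bash
python3 - <<'E'
from h import *
def T(x,y,z): return onplane('top',270+(x+.5)/6-.5,165+(y+.5)/6-.5,z)
def S(x,y,z): return onplane('side',225+(x+.5)/5-.5,160+(y+.5)/5-.5,z)
A,B,C,D=T(452,60,.022),T(547,432,.022),T(160,522,.035),T(73,137,.035)
print(A,B,C,D,np.linalg.norm(A-B),np.linalg.norm(C-D),np.linalg.norm(A-D),np.linalg.norm(B-C))
print('side corner',S(620,458,.01), S(425,475,.022))
for q in (A-B,D-C): print('yaw y',np.degrees(np.arctan2(q[1],q[0])))
for q in (D-A,C-B): print('yaw x',np.degrees(np.arctan2(q[1],q[0])))
print('cap',T(178,172,.159)); l,r=S(397,360,.01),S(537,345,.01)
print('front edge',l,r,np.linalg.norm(l-r),(l+r)/2)
print('side cap',S(457,82,.157))
# depth based
d=np.load('pics/top0.npz')['d']
for x,y in ((178,172),(350,160),(250,380),(400,360)):
    u,v=270+x/6,165+y/6; print(x,y,world('top',u,v,d[int(round(v)),int(round(u))]))
for n,u,v in(('top',311,131),('top',401,139),('top',241,267),('top',255,199),('top',264,153)): print(u,v,world(n,u,v,d[v,u]))
E
```

```text
[0.65720006 0.02164375 0.022     ] [ 0.46368058 -0.02529244  0.022     ] [0.41669667 0.16955477 0.035     ] [0.61254607 0.21713096 0.035     ] 0.1991300994910803 0.20154523021074866 0.20094334707432449 0.20085298486911626
side corner [0.65674921 0.02043196 0.01      ] [ 0.56128255 -0.01536851  0.022     ]
yaw y 13.633253540554286
yaw y 13.653948296743703
yaw x 102.8669799744074
yaw x 103.55704615358266
cap [0.57048858 0.15735712 0.159     ]
front edge [0.53722632 0.12076455 0.01      ] [0.61422912 0.13864781 0.01      ] 0.0790521557689775 [0.57572772 0.12970618 0.01      ]
side cap [0.57110524 0.16441042 0.157     ]
178 172 [0.56946702 0.15621438 0.15818312]
350 160 [0.60458332 0.07325167 0.01139718]
250 380 [0.48520428 0.12378662 0.04773955]
400 360 [0.4960056  0.04873584 0.04424549]
311 131 [0.7859875  0.12811088 0.06153392]
401 139 [ 0.76463912 -0.15186318  0.05214824]
241 267 [ 3.71572432e-01  3.38920151e-01 -3.64887237e-05]
255 199 [0.56230195 0.28729587 0.11060042]
264 153 [0.70033895 0.26527396 0.11094597]
```

Candidates: clear standing flask (302,198 top; 317,205 side), clear laid flask (315,232), yellow (255,199) and (391,237), red (264,153). The close crops show that the clear upright one in the far bay (302,198) is the target. Its white patch faces the stop and the tray opens to world −y.

```bash
cat >> h.py <<'E'
C0=np.array([.5375,.0958,0]); YAW=np.radians(103.4)
EX=np.array([np.cos(YAW),np.sin(YAW),0]); EY=np.array([-EX[1],EX[0],0]); EZ=np.array([0,0,1.])
def tray(p): return np.array([(p-C0)@EX,(p-C0)@EY,p[2]])
def W(x,y,z): return C0+x*EX+y*EY+z*EZ
def Rt(al):  # tool tilted al deg: tool y to the open end at 0
    a=np.radians(al); x=-EY; z=np.sin(a)*EX-np.cos(a)*EZ
    return R.from_matrix(np.c_[x,np.cross(z,x),z])
def plan(x,y,z,al,s=None,q=True):
    s=s or ctrl.read_state(); r=R.from_euler('xyz',s['tool_rot'])
    d=r.inv().apply(W(x,y,z)-s['tool_pos']); w=(r.inv()*Rt(al)).as_rotvec(degrees=True)
    print('slide',d.round(4),'ang',w.round(2))
def st():
    s=ctrl.read_state(); r=R.from_euler('xyz',s['tool_rot']); z=r.as_matrix()[:,2]
    print(round(s['clock'],2),'tray',tray(s['tool_pos']).round(4),'tilt',np.degrees(np.arctan2(z@EX,-z[2])).round(2),'err',np.degrees((r.inv()*Rt(np.degrees(np.arctan2(z@EX,-z[2])))).magnitude()).round(2),'open',round(s['opening'],4),'F',s['wrist_force'].round(2),'q',s['joint_positions'].round(2)); return s
E
python3 - <<'E'
from h import *
s=st(); plan(.0495,-.0464,.26,0)
d=np.load('pics/top0.npz')['d']
print(world('top',391,237,d[237,391]))
E
```

```text
0.1 tray [-0.5813  0.4229  0.2239] tilt 0.06 err 11.28 open 0.094 F [-0.73 -0.34  0.34] q [ 1.1   0.42 -0.01  1.61  0.    1.11 -0.05]
slide [ 0.5836 -0.5268 -0.0356] ang [-6.000e-02  1.000e-02  1.128e+01]
[ 0.45095559 -0.09794658  0.1449154 ]
```

Request:
{"name": "send_rows", "arguments": {
  "steps": [
    {"slide": [0.027, -0.024, -0.018], "angular": [0, 0, 3], "claw": 60},
    {"slide": [0.054, -0.049, -0.036], "angular": [0, 0, 6], "claw": 60},
    {"slide": [0.083, -0.075, -0.036], "angular": [0, 0, 9], "claw": 60},
    {"slide": [0.112, -0.101, -0.036], "angular": [0, 0, 11.3], "claw": 60},
    {"slide": [0.141, -0.127, -0.036], "angular": [0, 0, 11.3], "claw": 60}
  ],
  "grip_force": 5
}}

```text
clock: 0.52
tool_pos: [0.3363, -0.3915, 0.26]
tool_rot: [-3.141, 0.0, 0.231]
wrist_force: [0.6, -0.6, 1.0]
opening: 0.0719
```

```bash
python3 - <<'E'
from h import *
s=st(); plan(.0495,-.0464,.26,0)
E
```

```text
0.52 tray [-0.4274  0.3087  0.26  ] tilt 0.05 err 0.19 open 0.0719 F [ 0.62 -0.57  1.02] q [ 0.86  0.19 -0.07  1.84  0.01  1.12 -0.55]
slide [ 3.535e-01 -4.781e-01  3.000e-04] ang [-0.05  0.02 -0.19]
```

Request:
{"name": "send_rows", "arguments": {
  "steps": [
    {"slide": [0.03, -0.027, 0], "angular": [0, 0, 0], "claw": 60},
    {"slide": [0.06, -0.054, 0], "angular": [0, 0, 0], "claw": 60},
    {"slide": [0.09, -0.081, 0], "angular": [0, 0, 0], "claw": 60},
    {"slide": [0.12, -0.108, 0], "angular": [0, 0, 0], "claw": 60},
    {"slide": [0.15, -0.135, 0], "angular": [0, 0, 0], "claw": 60}
  ]
}}

```text
clock: 0.93
tool_pos: [0.452, -0.224, 0.2602]
tool_rot: [-3.141, 0.0, 0.23]
wrist_force: [0.9, 0.0, -0.3]
opening: 0.0721
```

Request:
{"name": "send_rows", "arguments": {
  "steps": [
    {"slide": [0.03, -0.027, 0], "angular": [0, 0, 0], "claw": 60},
    {"slide": [0.06, -0.054, 0], "angular": [0, 0, 0], "claw": 60},
    {"slide": [0.09, -0.081, 0], "angular": [0, 0, 0], "claw": 60},
    {"slide": [0.12, -0.108, 0], "angular": [0, 0, 0], "claw": 60},
    {"slide": [0.15, -0.135, 0], "angular": [0, 0, 0], "claw": 60}
  ]
}}

```text
clock: 1.35
tool_pos: [0.5679, -0.0565, 0.2601]
tool_rot: [-3.141, 0.001, 0.23]
wrist_force: [0.1, -0.7, -0.3]
opening: 0.0716
```

Request:
{"name": "send_rows", "arguments": {
  "steps": [
    {"slide": [0.025, -0.02, 0], "angular": [5, 0, 0], "claw": 60},
    {"slide": [0.045, -0.04, 0], "angular": [11, 0, 0], "claw": 60},
    {"slide": [0.05, -0.045, 0], "angular": [18, 0, 0], "claw": 60},
    {"slide": [0.05, -0.045, 0], "angular": [25, 0, 0], "claw": 60},
    {"slide": [0.05, -0.045, 0], "angular": [32, 0, 0], "claw": 60}
  ]
}}

```text
clock: 1.77
tool_pos: [0.6069, -0.0007, 0.2608]
tool_rot: [-2.576, -0.002, 0.231]
wrist_force: [0.0, 0.4, -0.1]
opening: 0.072
```

Request:
{"name": "send_rows", "arguments": {
  "steps": [
    {"slide": [0, 0, 0], "angular": [7, 0, 0], "claw": 60},
    {"slide": [0, 0, 0], "angular": [14, 0, 0], "claw": 60},
    {"slide": [0, 0, 0], "angular": [21, 0, 0], "claw": 60},
    {"slide": [0, 0, 0], "angular": [28, 0, 0], "claw": 60},
    {"slide": [0, 0, 0], "angular": [32, 0, 0], "claw": 60}
  ]
}}

```text
clock: 2.18
tool_pos: [0.6068, -0.0027, 0.259]
tool_rot: [-2.01, 0.001, 0.228]
wrist_force: [-0.7, -0.9, -0.5]
opening: 0.0718
```

```bash
python3 - <<'E'
from h import *
s=st(); plan(.0495,-.0464,.26,0)
E
```

```text
2.18 tray [-0.1119 -0.0445  0.259 ] tilt 64.85 err 0.34 open 0.0718 F [-0.7  -0.86 -0.55] q [ 0.68  0.8  -0.53  1.41 -0.61  1.58 -0.97]
slide [ 0.0009 -0.0695  0.1457] ang [-64.85  -0.15  -0.32]
```

Request:
{"name": "send_rows", "arguments": {
  "steps": [
    {"slide": [0, 0, 0], "angular": [-7, 0, 0], "claw": 60},
    {"slide": [0, 0, 0], "angular": [-14, 0, 0], "claw": 60},
    {"slide": [0, 0, 0], "angular": [-21, 0, 0], "claw": 60},
    {"slide": [0, 0, 0], "angular": [-28, 0, 0], "claw": 60},
    {"slide": [0, 0, 0], "angular": [-35, 0, 0], "claw": 60}
  ]
}}

```text
clock: 2.6
tool_pos: [0.6071, -0.0036, 0.2594]
tool_rot: [-2.626, -0.001, 0.227]
wrist_force: [0.6, -0.6, -0.8]
opening: 0.0719
```

Request:
{"name": "send_rows", "arguments": {
  "steps": [
    {"slide": [0, 0, 0], "angular": [-7, 0, 0], "claw": 60},
    {"slide": [0, 0, 0], "angular": [-14, 0, 0], "claw": 60},
    {"slide": [0, 0, 0], "angular": [-21, 0, 0], "claw": 60},
    {"slide": [0, 0, 0], "angular": [-28, 0, 0], "claw": 60},
    {"slide": [0, 0, 0], "angular": [-29.9, 0, 0], "claw": 60}
  ]
}}

```text
clock: 3.02
tool_pos: [0.6071, 0.0, 0.2606]
tool_rot: [3.128, -0.003, 0.233]
wrist_force: [-0.4, 1.0, 0.6]
opening: 0.0715
```

Request:
{"name": "send_rows", "arguments": {
  "steps": [
    {"slide": [0, -0.04, 0], "angular": [0, 0, 0], "claw": 60},
    {"slide": [0, -0.08, 0], "angular": [0, 0, 0], "claw": 60},
    {"slide": [0, -0.12, 0], "angular": [0, 0, 0], "claw": 60},
    {"slide": [0.001, -0.15, 0], "angular": [0, 0, 0], "claw": 60},
    {"slide": [0.001, -0.161, 0], "angular": [0, 0, 0], "claw": 60}
  ]
}}

```text
clock: 3.43
tool_pos: [0.5692, 0.162, 0.2584]
tool_rot: [3.13, -0.003, 0.238]
wrist_force: [0.2, 0.2, 0.2]
opening: 0.0718
```

```bash
python3 - <<'E'
from h import *
s=st(); plan(.0495,-.0464,.21,0)
c=cam('wrist'); p,d=ctrl.grab_frame('wrist'); p2,_=ctrl.grab_frame('side')
print(proj('wrist',W(.0495,-.0464,.146),c))
a=p2[60:260,220:400]; a=cv2.resize(a,None,fx=2,fy=2)
im=np.zeros((400,640+360,3),np.uint8); im[:,:640]=p; im[:400,640:]=a
cv2.imwrite('pics/w1.png',cv2.resize(im,(800,320),interpolation=cv2.INTER_AREA)[:,:,::-1])
E
```

```text
3.43 tray [ 0.0571 -0.0462  0.2584] tilt -0.69 err 0.3 open 0.0718 F [0.18 0.2  0.22] q [-0.03  0.35 -0.39  1.65  0.16  1.17 -1.79]
slide [0.     0.007  0.0485] ang [ 0.69 -0.19  0.23]
(np.float64(332.73426368587616), np.float64(204.6553509906228))
```

View pics/w1.png

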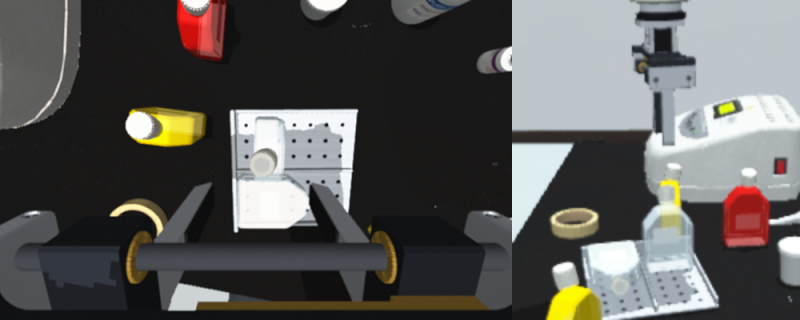

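The wrist view shows the clear flask upright below the fingers, with its cap at about (329,200). The projected estimate was (333,205), so they agree to a few mm. Next I'll refine the position from depth.

```bash
python3 - <<'E'
from h import *
c=cam('wrist'); p,d=ctrl.grab_frame('wrist')
np.savez('pics/w1.npz',p=p,d=d)
m,f,Rm,t=c
v,u=np.mgrid[100:290,270:460]; z=d[100:290,270:460]
P=(np.stack([(u-m['cx'])*z/f,(v-m['cy'])*z/f,z],-1)-t)@Rm
X=np.stack([(P-C0)@EX,(P-C0)@EY,P[...,2]],-1).reshape(-1,3); X=X[(z>0).ravel()]
for lo,hi in((.145,.175),(.07,.125),(.035,.045)):
    k=X[(X[:,2]>lo)&(X[:,2]<hi)&(abs(X[:,0])<.11)]
    if len(k): print(lo,len(k),np.percentile(k,[2,50,98],axis=0).round(4).tolist())
E
```

```text
0.145 948 [[0.0396, -0.0623, 0.1475], [0.0535, -0.0502, 0.1581], [0.0673, -0.0362, 0.1612]]
0.07 1974 [[0.0273, -0.0903, 0.0887], [0.0412, -0.0683, 0.1129], [0.0628, -0.0105, 0.1231]]
0.035 1161 [[-0.0244, -0.0953, 0.0365], [0.0946, 0.0065, 0.041], [0.0995, 0.0904, 0.0448]]
```

Request:
{"name": "send_rows", "arguments": {
  "steps": [
    {"slide": [0.001, 0.006, 0.01], "angular": [0.7, -0.2, 0.2], "claw": 60},
    {"slide": [0.0025, 0.006, 0.04], "angular": [0.7, -0.2, 0.2], "claw": 60},
    {"slide": [0.0025, 0.007, 0.07], "angular": [0.7, -0.2, 0.2], "claw": 60},
    {"slide": [0.0025, 0.007, 0.1], "angular": [0.7, -0.2, 0.2], "claw": 60},
    {"slide": [0.0025, 0.007, 0.111], "angular": [0.7, -0.2, 0.2], "claw": 60}
  ]
}}

```text
clock: 4.0
tool_pos: [0.5744, 0.146, 0.1427]
tool_rot: [3.14, 0.006, 0.227]
wrist_force: [-0.7, -0.0, -0.8]
opening: 0.0719
```

```bash
python3 - <<'E'
from h import *
s=st(); plan(.051,-.0485,.147,0)
c=cam('wrist'); p,d=ctrl.grab_frame('wrist'); p2,_=ctrl.grab_frame('side')
a=p2[110:260,240:390]; a=cv2.resize(a,(400,400))
im=np.hstack([p[:, 120:520],a])
cv2.imwrite('pics/w2.png',im[:,:,::-1])
E
```

```text
4.0 tray [ 0.0403 -0.0475  0.1427] tilt -0.1 err 0.52 open 0.0719 F [-0.67 -0.02 -0.82] q [-0.02  0.48 -0.36  1.76  0.2   0.95 -1.81]
slide [ 0.0009 -0.0107 -0.0043] ang [ 0.1   0.34 -0.4 ]
```

View pics/w2.png

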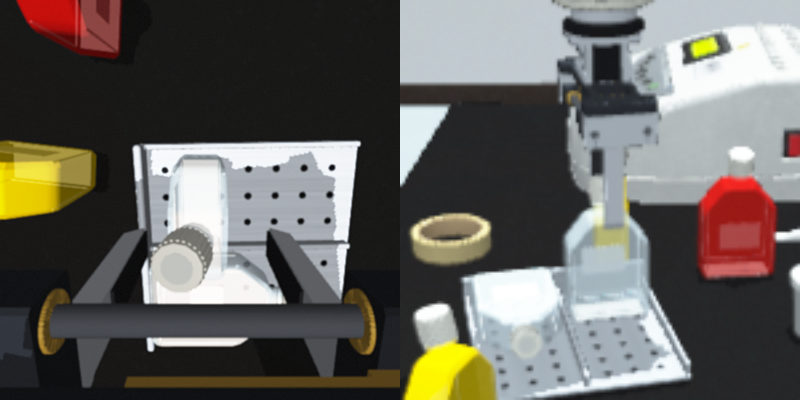

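The flask is still standing with the cap between the fingers, and the hand is 11 mm off centre towards the open end. I'll centre it, then narrow the jaws to leave a loose gap.

Request:
{"name": "send_rows", "arguments": {
  "steps": [
    {"slide": [0.001, -0.006, -0.003], "angular": [0.1, 0.3, -0.4], "claw": 60},
    {"slide": [0.001, -0.0107, -0.0043], "angular": [0.1, 0.3, -0.4], "claw": 60},
    {"slide": [0.001, -0.0107, -0.0043], "angular": [0.1, 0.3, -0.4], "claw": 90},
    {"slide": [0.001, -0.0107, -0.0043], "angular": [0.1, 0.3, -0.4], "claw": 110},
    {"slide": [0.001, -0.0107, -0.0043], "angular": [0.1, 0.3, -0.4], "claw": 120}
  ]
}}

```text
clock: 4.52
tool_pos: [0.5739, 0.1581, 0.1504]
tool_rot: [-3.141, -0.002, 0.235]
wrist_force: [-0.0, -0.1, 0.4]
opening: 0.0555
```

Request:
{"name": "send_rows", "arguments": {
  "steps": [
    {"slide": [0, 0, 0], "angular": [0, 0, 0], "claw": 125},
    {"slide": [0, 0, 0], "angular": [0, 0, 0], "claw": 128},
    {"slide": [0, 0, 0], "angular": [0, 0, 0], "claw": 128},
    {"slide": [0, 0, 0], "angular": [0, 0, 0], "claw": 128},
    {"slide": [0, 0, 0], "angular": [0, 0, 0], "claw": 128}
  ]
}}

```text
clock: 4.93
tool_pos: [0.5738, 0.158, 0.1503]
tool_rot: [-3.141, -0.002, 0.235]
wrist_force: [-0.1, -0.3, -0.1]
opening: 0.0467
```

```bash
cat >> h.py <<'E'
PX=.0255
def tip(al,dx=0,off=0,lat=-.0485,h=.137):
    # TCP turned with flask by al deg about pivot (PX, z=.01); standing TCP at x=.051+off,h
    a=np.radians(al); b=.051+off-PX   # behind pivot
    s=-b*np.cos(a)+h*np.sin(a); z=b*np.sin(a)+h*np.cos(a)
    return PX-s+dx,lat,.01+z,al
E
python3 - <<'E'
from h import *
s=st()
for a in(0,5,10,15,20,25,30):
    print(a,end=' '); plan(*tip(a))
E
```

```text
4.93 tray [ 0.0521 -0.0498  0.1503] tilt 0.01 err 0.13 open 0.0467 F [-0.09 -0.29 -0.1 ] q [-0.03  0.47 -0.37  1.75  0.2   0.96 -1.82]
0 slide [-0.0013  0.0011  0.0033] ang [-0.01 -0.11  0.06]
5 slide [-0.0013  0.0131  0.0016] ang [ 4.99 -0.11  0.07]
10 slide [-0.0013  0.0253  0.001 ] ang [ 9.99 -0.1   0.07]
15 slide [-0.0013  0.0374  0.0014] ang [14.99 -0.1   0.08]
20 slide [-0.0013  0.0495  0.0029] ang [19.99 -0.1   0.08]
25 slide [-0.0013  0.0614  0.0054] ang [24.99 -0.09  0.09]
30 slide [-0.0014  0.073   0.0089] ang [29.99 -0.09  0.09]
```

Request:
{"name": "send_rows", "arguments": {
  "steps": [
    {"slide": [-0.001, 0.003, 0.003], "angular": [1, 0, 0], "claw": 128},
    {"slide": [-0.001, 0.008, 0.002], "angular": [3, 0, 0], "claw": 128},
    {"slide": [-0.001, 0.013, 0.0015], "angular": [5, 0, 0], "claw": 128},
    {"slide": [-0.001, 0.018, 0.001], "angular": [7, 0, 0], "claw": 128},
    {"slide": [-0.001, 0.023, 0.001], "angular": [9, 0, 0], "claw": 128}
  ]
}}

```text
clock: 5.35
tool_pos: [0.5784, 0.1348, 0.1493]
tool_rot: [-2.982, -0.002, 0.235]
wrist_force: [0.0, 0.5, -0.2]
opening: 0.0471
```

```bash
python3 - <<'E'
from h import *
s=st()
for a in(10,15,20,25,30):
    print(a,end=' '); plan(*tip(a),s)
E
```

```text
5.35 tray [ 0.0285 -0.0488  0.1493] tilt 9.15 err 0.14 open 0.0471 F [ 0.01  0.47 -0.23] q [ 0.13  0.49 -0.43  1.75  0.05  0.94 -1.61]
10 slide [-0.0003  0.0016 -0.0004] ang [ 0.85 -0.13  0.06]
15 slide [-0.0003  0.0137 -0.0019] ang [ 5.85 -0.13  0.07]
20 slide [-0.0003  0.0258 -0.0023] ang [10.85 -0.12  0.07]
25 slide [-0.0003  0.038  -0.0017] ang [15.85 -0.12  0.08]
30 slide [-0.0003  0.05   -0.0001] ang [20.85 -0.12  0.09]
```

Request:
{"name": "send_rows", "arguments": {
  "steps": [
    {"slide": [0, 0.005, -0.001], "angular": [2.2, 0, 0], "claw": 128},
    {"slide": [0, 0.01, -0.0015], "angular": [4.4, 0, 0], "claw": 128},
    {"slide": [0, 0.0155, -0.002], "angular": [6.6, 0, 0], "claw": 128},
    {"slide": [0, 0.021, -0.0023], "angular": [8.8, 0, 0], "claw": 128},
    {"slide": [0, 0.026, -0.0023], "angular": [10.8, 0, 0], "claw": 128}
  ]
}}

```text
clock: 5.77
tool_pos: [0.5847, 0.1084, 0.1473]
tool_rot: [-2.791, -0.003, 0.233]
wrist_force: [-0.3, 0.1, 0.8]
opening: 0.0466
```

```bash
python3 - <<'E'
from h import *
s=st()
for a in(20,25,30,35):
    print(a,end=' '); plan(*tip(a),s)
p2,_=ctrl.grab_frame('side')
p,_=ctrl.grab_frame('wrist')
im=np.hstack([p[:,120:520],cv2.resize(p2[110:260,240:390],(400,400))])
cv2.imwrite('pics/w3.png',im[:,:,::-1])
E
```

```text
5.77 tray [ 0.0014 -0.0488  0.1473] tilt 20.09 err 0.18 open 0.0466 F [-0.32  0.14  0.82] q [ 0.32  0.54 -0.5   1.73 -0.12  0.97 -1.39]
20 slide [-0.0003 -0.0012  0.0003] ang [-0.09 -0.17  0.04]
25 slide [-0.0003  0.0108 -0.0015] ang [ 4.91 -0.17  0.05]
30 slide [-0.0003  0.0229 -0.0021] ang [ 9.91 -0.17  0.06]
35 slide [-0.0004  0.0351 -0.0017] ang [14.91 -0.17  0.06]
```

View pics/w3.png

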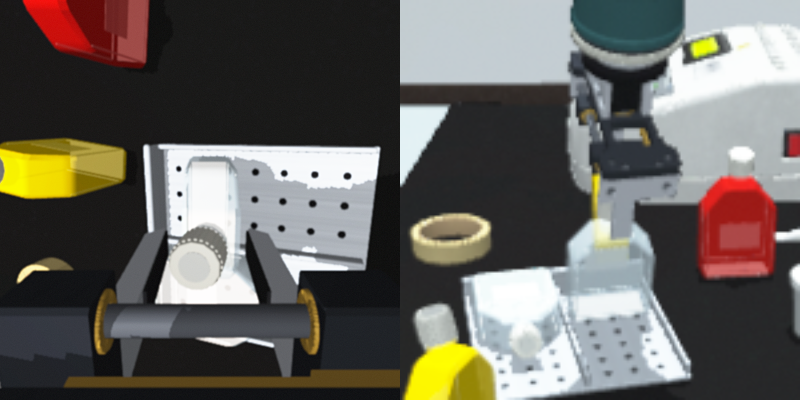

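The flask is tipping along with the hand, its cap against the rear finger. I'll continue through the balance point.

Request:
{"name": "send_rows", "arguments": {
  "steps": [
    {"slide": [0, 0.004, -0.001], "angular": [2, 0, 0], "claw": 132},
    {"slide": [0, 0.0085, -0.0015], "angular": [4, 0, 0], "claw": 134},
    {"slide": [0, 0.0132, -0.0018], "angular": [6, 0, 0], "claw": 134},
    {"slide": [0, 0.018, -0.002], "angular": [8, 0, 0], "claw": 134},
    {"slide": [0, 0.023, -0.002], "angular": [10, 0, 0], "claw": 134}
  ]
}}

```text
clock: 6.28
tool_pos: [0.5899, 0.0854, 0.1406]
tool_rot: [-2.617, -0.002, 0.231]
wrist_force: [0.1, -0.4, -0.0]
opening: 0.0449
```

```bash
python3 - <<'E'
from h import *
s=st()
for a in(30,35,40,45,50):
    print(a,end=' '); plan(*tip(a),s)
E
```

```text
6.28 tray [-0.0223 -0.0486  0.1406] tilt 30.05 err 0.2 open 0.0449 F [ 0.1  -0.38 -0.01] q [ 0.46  0.63 -0.55  1.69 -0.23  1.03 -1.23]
30 slide [-0.0001 -0.0016 -0.    ] ang [-0.05 -0.18 -0.08]
35 slide [-0.0001  0.0104 -0.0017] ang [ 4.95 -0.18 -0.07]
40 slide [-0.      0.0226 -0.0024] ang [ 9.95 -0.19 -0.06]
45 slide [-0.      0.0347 -0.002 ] ang [14.95 -0.19 -0.05]
50 slide [-0.      0.0468 -0.0005] ang [19.95 -0.19 -0.05]
```

Request:
{"name": "send_rows", "arguments": {
  "steps": [
    {"slide": [0, 0.004, -0.001], "angular": [2, 0, 0], "claw": 134},
    {"slide": [0, 0.0085, -0.0015], "angular": [4, 0, 0], "claw": 134},
    {"slide": [0, 0.0132, -0.002], "angular": [6, 0, 0], "claw": 134},
    {"slide": [0, 0.018, -0.0024], "angular": [8, 0, 0], "claw": 134},
    {"slide": [0, 0.0226, -0.0024], "angular": [10, 0, 0], "claw": 134}
  ]
}}

```text
clock: 6.7
tool_pos: [0.5947, 0.0652, 0.1313]
tool_rot: [-2.441, -0.002, 0.232]
wrist_force: [0.1, -0.5, -0.5]
opening: 0.0448
```

```bash
python3 - <<'E'
from h import *
s=st()
for a in(40,45,50,55,60):
    print(a,end=' '); plan(*tip(a),s)
p2,_=ctrl.grab_frame('side')
p,_=ctrl.grab_frame('wrist')
im=np.hstack([p[:,120:520],cv2.resize(p2[110:260,240:390],(400,400))])
cv2.imwrite('pics/w4.png',im[:,:,::-1])
E
```

```text
6.7 tray [-0.043  -0.0486  0.1313] tilt 40.14 err 0.19 open 0.0448 F [ 0.1  -0.52 -0.5 ] q [ 0.57  0.73 -0.59  1.64 -0.32  1.11 -1.1 ]
40 slide [-0.0001 -0.     -0.    ] ang [-0.14 -0.18 -0.02]
45 slide [-0.0001  0.012  -0.0018] ang [ 4.86 -0.19 -0.01]
50 slide [-0.0001  0.0241 -0.0024] ang [ 9.86 -0.19 -0.  ]
55 slide [-0.      0.0363 -0.0021] ang [14.86 -0.19  0.  ]
60 slide [-0.      0.0483 -0.0006] ang [ 1.986e+01 -1.900e-01  1.000e-02]
```

View pics/w4.png

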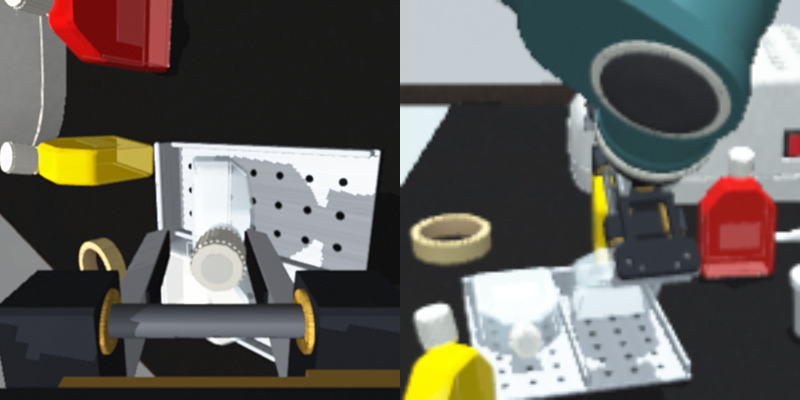

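The flask is now past balance, leaning on the front finger. Next I'll plan the easing-down path, with the front pad as a ramp under the cap and the jaws opening so the rear finger stays clear.

```bash
cat >> h.py <<'E'
FP=np.array([[.112,0],[.1235,.0085],[.1485,.0135]])
def ramp(th,al,t,op,lat=-.0485):
    a,d=np.radians(al),np.radians(th-al)
    nf=(-FP[:,0]*np.sin(d)+FP[:,1]*np.cos(d))[1:].min(); tf=.1485*np.cos(d)+.0135*np.sin(d)-t
    u=np.array([np.sin(a),np.cos(a)]); n=np.array([-np.cos(a),np.sin(a)])
    T=nf*n+tf*u+n*op/2+u*.019   # TCP in (s,z) from pivot
    return PX-T[0],lat,.01+T[1],al
def rows(seq,s=None):
    s=s or ctrl.read_state()
    for th,al,t,op in seq: print((th,al,round(t,4),round(op,4)),'claw',round(255*(1-op/.0941)),end=' ');plan(*ramp(th,al,t,op),s)
E
python3 - <<'E'
from h import *
s=st()
rows([(42.7,40.1,.031,.0448)]+[(42.7+1.5*i,40.1+1.5*i,.031,.0448+.0041*i) for i in range(1,6)],s)
E
```

```text
6.8 tray [-0.0446 -0.0481  0.1299] tilt 40.15 err 0.3 open 0.045 F [-1.23 -0.89 -0.82] q [ 0.57  0.74 -0.59  1.64 -0.32  1.11 -1.1 ]
(42.7, 40.1, 0.031, 0.0448) claw 134 slide [ 0.0004 -0.0017 -0.0001] ang [-0.05 -0.2  -0.22]
(44.2, 41.6, 0.031, 0.0489) claw 122 slide [ 0.0004 -0.0001 -0.0007] ang [ 1.45 -0.2  -0.22]
(45.7, 43.1, 0.031, 0.053) claw 111 slide [ 0.0004  0.0014 -0.0014] ang [ 2.95 -0.2  -0.22]
(47.2, 44.6, 0.031, 0.0571) claw 100 slide [ 0.0004  0.003  -0.0021] ang [ 4.45 -0.21 -0.22]
(48.7, 46.1, 0.031, 0.0612) claw 89 slide [ 0.0004  0.0046 -0.0028] ang [ 5.95 -0.21 -0.21]
(50.2, 47.6, 0.031, 0.0653) claw 78 slide [ 0.0004  0.0062 -0.0035] ang [ 7.45 -0.21 -0.21]
```

Request:
{"name": "send_rows", "arguments": {
  "steps": [
    {"slide": [0, 0.0, -0.0007], "angular": [1.5, 0, 0], "claw": 122},
    {"slide": [0, 0.0015, -0.0014], "angular": [3, 0, 0], "claw": 111},
    {"slide": [0, 0.003, -0.002], "angular": [4.5, 0, 0], "claw": 100},
    {"slide": [0, 0.0046, -0.0028], "angular": [6, 0, 0], "claw": 89},
    {"slide": [0, 0.0062, -0.0035], "angular": [7.5, 0, 0], "claw": 78}
  ]
}}

```text
clock: 7.22
tool_pos: [0.5963, 0.0566, 0.1286]
tool_rot: [-2.308, -0.0, 0.229]
wrist_force: [0.1, -0.1, -1.4]
opening: 0.0639
```

```bash
python3 - <<'E'
from h import *
s=st()
rows([(50.2+1.5*i,47.6+1.5*i,.031,.0653+.0041*i) for i in range(0,6)],s)
E
```

```text
7.22 tray [-0.0518 -0.0481  0.1286] tilt 47.79 err 0.3 open 0.0639 F [ 0.11 -0.13 -1.4 ] q [ 0.63  0.81 -0.62  1.6  -0.37  1.17 -1.03]
(50.2, 47.6, 0.031, 0.0653) claw 78 slide [ 0.0004 -0.0001  0.0001] ang [-0.19 -0.23 -0.19]
(51.7, 49.1, 0.031, 0.0694) claw 67 slide [ 0.0004  0.0014 -0.0009] ang [ 1.31 -0.23 -0.19]
(53.2, 50.6, 0.031, 0.0735) claw 56 slide [ 0.0004  0.003  -0.0018] ang [ 2.81 -0.23 -0.19]
(54.7, 52.1, 0.031, 0.0776) claw 45 slide [ 0.0004  0.0046 -0.0028] ang [ 4.31 -0.24 -0.19]
(56.2, 53.6, 0.031, 0.0817) claw 34 slide [ 0.0005  0.0062 -0.0038] ang [ 5.81 -0.24 -0.18]
(57.7, 55.1, 0.031, 0.0858) claw 22 slide [ 0.0005  0.0079 -0.0047] ang [ 7.31 -0.24 -0.18]
```

Request:
{"name": "send_rows", "arguments": {
  "steps": [
    {"slide": [0, 0.0014, -0.0009], "angular": [1.3, -0.2, -0.2], "claw": 67},
    {"slide": [0, 0.003, -0.0018], "angular": [2.8, -0.2, -0.2], "claw": 56},
    {"slide": [0, 0.0046, -0.0028], "angular": [4.3, -0.2, -0.2], "claw": 45},
    {"slide": [0, 0.0062, -0.0038], "angular": [5.8, -0.2, -0.2], "claw": 34},
    {"slide": [0, 0.0079, -0.0047], "angular": [7.3, -0.2, -0.2], "claw": 22}
  ]
}}

```text
clock: 7.63
tool_pos: [0.5983, 0.0478, 0.1258]
tool_rot: [-2.177, -0.001, 0.233]
wrist_force: [0.5, -0.4, -0.6]
opening: 0.0843
```

```bash
python3 - <<'E'
from h import *
s=st()
rows([(57.7+2.2*i,55,.031-.0011*i,.086) for i in range(0,16)],s)
p2,_=ctrl.grab_frame('side')
p,_=ctrl.grab_frame('wrist')
im=np.hstack([p[:,120:520],cv2.resize(p2[110:260,240:390],(400,400))])
cv2.imwrite('pics/w5.png',im[:,:,::-1])
E
```

```text
7.63 tray [-0.0608 -0.048   0.1258] tilt 55.24 err 0.05 open 0.0843 F [ 0.51 -0.44 -0.64] q [ 0.68  0.9  -0.64  1.55 -0.41  1.25 -0.98]
(57.7, 55, 0.031, 0.086) claw 22 slide [ 0.0005 -0.0003  0.0002] ang [-0.24 -0.04  0.02]
(59.900000000000006, 55, 0.0299, 0.086) claw 22 slide [ 0.0005  0.0044 -0.0011] ang [-0.24 -0.04  0.02]
(62.1, 55, 0.0288, 0.086) claw 22 slide [ 0.0005  0.0092 -0.0021] ang [-0.24 -0.04  0.02]
(64.3, 55, 0.0277, 0.086) claw 22 slide [ 0.0005  0.0139 -0.003 ] ang [-0.24 -0.04  0.02]
(66.5, 55, 0.0266, 0.086) claw 22 slide [ 0.0005  0.0187 -0.0036] ang [-0.24 -0.04  0.02]
(68.7, 55, 0.0255, 0.086) claw 22 slide [ 0.0005  0.0244 -0.0039] ang [-0.24 -0.04  0.02]
(70.9, 55, 0.0244, 0.086) claw 22 slide [ 0.0005  0.03   -0.0041] ang [-0.24 -0.04  0.02]
(73.10000000000001, 55, 0.0233, 0.086) claw 22 slide [ 0.0005  0.0356 -0.0041] ang [-0.24 -0.04  0.02]
(75.30000000000001, 55, 0.0222, 0.086) claw 22 slide [ 0.0005  0.0412 -0.0038] ang [-0.24 -0.04  0.02]
(77.5, 55, 0.0211, 0.086) claw 22 slide [ 0.0005  0.0467 -0.0033] ang [-0.24 -0.04  0.02]
(79.7, 55, 0.02, 0.086) claw 22 slide [ 0.0005  0.0521 -0.0026] ang [-0.24 -0.04  0.02]
(81.9, 55, 0.0189, 0.086) claw 22 slide [ 0.0005  0.0575 -0.0018] ang [-0.24 -0.04  0.02]
(84.10000000000001, 55, 0.0178, 0.086) claw 22 slide [ 0.0005  0.0628 -0.0007] ang [-0.24 -0.04  0.02]
(86.30000000000001, 55, 0.0167, 0.086) claw 22 slide [0.0005 0.068  0.0006] ang [-0.24 -0.04  0.02]
(88.5, 55, 0.0156, 0.086) claw 22 slide [0.0004 0.0731 0.0021] ang [-0.24 -0.04  0.02]
(90.7, 55, 0.0145, 0.086) claw 22 slide [0.0004 0.0781 0.0038] ang [-0.24 -0.04  0.02]
```

View pics/w5.png

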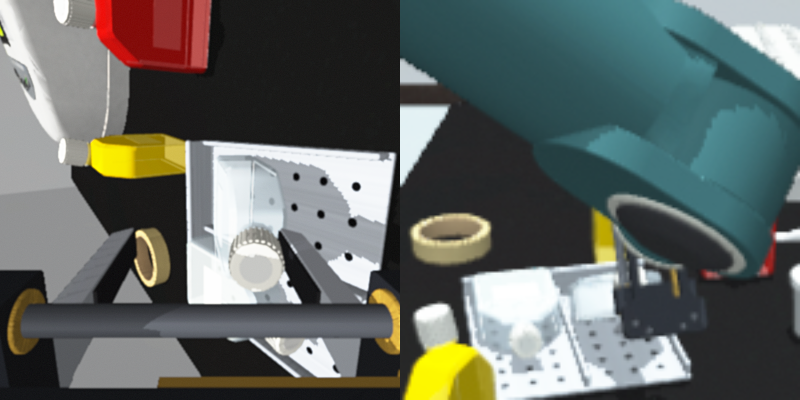

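The cap is leaning on the front pad and the rear finger is well clear, so I'll lower it along the ramp.

Request:
{"name": "send_rows", "arguments": {
  "steps": [
    {"slide": [0, 0.004, -0.0011], "angular": [-0.2, 0, 0], "claw": 22},
    {"slide": [0, 0.009, -0.002], "angular": [-0.2, 0, 0], "claw": 22},
    {"slide": [0, 0.0139, -0.003], "angular": [-0.2, 0, 0], "claw": 22},
    {"slide": [0, 0.0187, -0.0036], "angular": [-0.2, 0, 0], "claw": 22},
    {"slide": [0, 0.024, -0.004], "angular": [-0.2, 0, 0], "claw": 22}
  ]
}}

```text
clock: 8.15
tool_pos: [0.6022, 0.0302, 0.1072]
tool_rot: [-2.182, 0.0, 0.232]
wrist_force: [0.5, 1.0, -0.0]
opening: 0.086
```

Request:
{"name": "send_rows", "arguments": {
  "steps": [
    {"slide": [0, 0.0055, 0], "angular": [0, 0, 0], "claw": 22},
    {"slide": [0, 0.011, 0], "angular": [0, 0, 0], "claw": 22},
    {"slide": [0, 0.0165, 0], "angular": [0, 0, 0], "claw": 22},
    {"slide": [0, 0.022, 0.0005], "angular": [0, 0, 0], "claw": 22},
    {"slide": [0, 0.027, 0.0012], "angular": [0, 0, 0], "claw": 22}
  ]
}}

```text
clock: 8.57
tool_pos: [0.6056, 0.0158, 0.0838]
tool_rot: [-2.182, 0.001, 0.232]
wrist_force: [-0.3, -0.3, -0.3]
opening: 0.0858
```

```bash
python3 - <<'E'
from h import *
s=st()
rows([(78+2.2*i,55,.0208-.0011*i,.086) for i in range(0,7)],s)
p2,_=ctrl.grab_frame('side')
p,_=ctrl.grab_frame('wrist')
im=np.hstack([p[:,120:520],cv2.resize(p2[110:260,240:390],(400,400))])
cv2.imwrite('pics/w6.png',im[:,:,::-1])
E
```

```text
8.57 tray [-0.0936 -0.0477  0.0838] tilt 55.0 err 0.11 open 0.0858 F [-0.32 -0.29 -0.29] q [ 0.69  0.97 -0.61  1.5  -0.37  1.25 -0.94]
(78.0, 55, 0.0208, 0.086) claw 22 slide [ 0.0008 -0.0053 -0.0003] ang [ 0.   -0.06 -0.09]
(80.2, 55, 0.0197, 0.086) claw 22 slide [0.0008 0.0001 0.0005] ang [ 0.   -0.06 -0.09]
(82.4, 55, 0.0186, 0.086) claw 22 slide [0.0009 0.0055 0.0014] ang [ 0.   -0.06 -0.09]
(84.6, 55, 0.0175, 0.086) claw 22 slide [0.0009 0.0107 0.0026] ang [ 0.   -0.06 -0.09]
(86.8, 55, 0.0164, 0.086) claw 22 slide [0.0009 0.0159 0.004 ] ang [ 0.   -0.06 -0.09]
(89.0, 55, 0.0153, 0.086) claw 22 slide [0.0009 0.021  0.0055] ang [ 0.   -0.06 -0.09]
(91.2, 55, 0.0142, 0.086) claw 22 slide [0.0009 0.0259 0.0073] ang [ 0.   -0.06 -0.09]
```

View pics/w6.png

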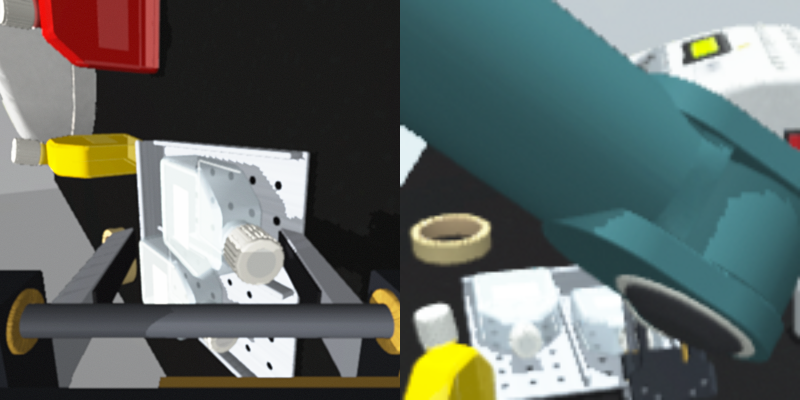

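It's still supported, with the cap end on the front pad at roughly 80°. I'll do the last part slower.

Request:
{"name": "send_rows", "arguments": {
  "steps": [
    {"slide": [0.0005, 0.0025, 0.0008], "angular": [0, 0, 0], "claw": 22},
    {"slide": [0.0005, 0.0055, 0.0014], "angular": [0, 0, 0], "claw": 22},
    {"slide": [0.0005, 0.0085, 0.002], "angular": [0, 0, 0], "claw": 22},
    {"slide": [0.0005, 0.0115, 0.0028], "angular": [0, 0, 0], "claw": 22},
    {"slide": [0.0005, 0.0145, 0.0036], "angular": [0, 0, 0], "claw": 22}
  ]
}}

```text
clock: 9.08
tool_pos: [0.6071, 0.0105, 0.0693]
tool_rot: [-2.181, 0.001, 0.232]
wrist_force: [-0.4, 0.3, -0.3]
opening: 0.0857
```

Request:
{"name": "send_rows", "arguments": {
  "steps": [
    {"slide": [0, 0.002, 0.001], "angular": [0, 0, 0], "claw": 22},
    {"slide": [0, 0.0045, 0.002], "angular": [0, 0, 0], "claw": 22},
    {"slide": [0, 0.007, 0.0028], "angular": [0, 0, 0], "claw": 22},
    {"slide": [0, 0.0095, 0.0035], "angular": [0, 0, 0], "claw": 22},
    {"slide": [0, 0.0115, 0.0038], "angular": [0, 0, 0], "claw": 22}
  ]
}}

```text
clock: 9.5
tool_pos: [0.6078, 0.007, 0.0574]
tool_rot: [-2.181, 0.001, 0.232]
wrist_force: [0.0, 0.6, -0.1]
opening: 0.086
```

```bash
python3 - <<'E'
from h import *
s=st()
rows([(91.2,55,.0142,.086),(92,55,.0142,.086)],s)
m,f,Rm,t=c=cam('wrist'); p,z=ctrl.grab_frame('wrist')
cv2.imwrite('pics/w7.png',p[:,:,::-1])
v,u=np.mgrid[0:400,0:640]
P=(np.stack([(u-m['cx'])*z/f,(v-m['cy'])*z/f,z],-1)-t)@Rm
X=np.stack([(P-C0)@EX,(P-C0)@EY,P[...,2]],-1).reshape(-1,3); X=X[((z>0)&(v<300)).ravel()]
X=X[(abs(X[:,1]+.0485)<.010)&(X[:,0]<.09)&(X[:,0]>-.16)]
for x in np.arange(-.15,.09,.01):
    k=X[abs(X[:,0]-x)<.005]
    if len(k)>3: print(round(x,3),len(k),np.percentile(k[:,2],[5,50,95]).round(4))
E
```

```text
9.5 tray [-0.1026 -0.0478  0.0574] tilt 55.02 err 0.14 open 0.086 F [ 0.03  0.58 -0.08] q [ 0.68  1.02 -0.59  1.48 -0.36  1.24 -0.92]
(91.2, 55, 0.0142, 0.086) claw 22 slide [ 0.0007 -0.0009 -0.0005] ang [-0.02 -0.05 -0.13]
(92, 55, 0.0142, 0.086) claw 22 slide [0.0007 0.0009 0.0006] ang [-0.02 -0.05 -0.13]
-0.15 1163 [-0.0007  0.0009  0.04  ]
-0.14 873 [-0.0007  0.0159  0.033 ]
-0.13 582 [-0.0005  0.0153  0.0262]
-0.12 2244 [0.0102 0.0415 0.1293]
-0.11 1064 [0.     0.1126 0.1276]
-0.1 1157 [-0.0004  0.0485  0.1193]
-0.09 850 [0.     0.0461 0.1121]
-0.08 860 [0.0135 0.0469 0.1046]
-0.07 502 [0.0465 0.0843 0.0978]
-0.06 280 [0.0464 0.047  0.0899]
-0.05 183 [0.0464 0.0469 0.0473]
-0.04 176 [0.0463 0.0469 0.0475]
-0.03 148 [0.0466 0.0471 0.0475]
-0.02 134 [0.0466 0.047  0.0474]
-0.01 122 [0.0465 0.0469 0.0473]
0.0 114 [0.0465 0.0468 0.0472]
0.01 107 [0.0464 0.0468 0.0472]
0.02 88 [0.0464 0.0467 0.047 ]
```

The depth profile shows the flask top level at z = 0.047 (floor 0.010 plus 37 mm), so it lies flat with its foot near tray x ≈ 0.025. Next I'll retreat, stand the hand up and close the fingers.

Request:
{"name": "send_rows", "arguments": {
  "steps": [
    {"slide": [0, 0.008, -0.011], "angular": [0, 0, 0], "claw": 22},
    {"slide": [0, 0.023, -0.033], "angular": [0, 0, 0], "claw": 22},
    {"slide": [0, 0.037, -0.053], "angular": [0, 0, 0], "claw": 22},
    {"slide": [0, 0.017, -0.068], "angular": [0, 0, 0], "claw": 60},
    {"slide": [0, -0.01, -0.088], "angular": [0, 0, 0], "claw": 100}
  ]
}}

```text
clock: 9.97
tool_pos: [0.6224, -0.0601, 0.1138]
tool_rot: [-2.18, 0.005, 0.229]
wrist_force: [0.8, -0.5, 0.2]
opening: 0.076
```

Request:
{"name": "send_rows", "arguments": {
  "steps": [
    {"slide": [0, 0, 0], "angular": [-7, 0, 0], "claw": 140},
    {"slide": [0, 0, 0], "angular": [-14, 0, 0], "claw": 180},
    {"slide": [0, 0, 0], "angular": [-21, 0, 0], "claw": 220},
    {"slide": [0, 0, 0], "angular": [-28, 0, 0], "claw": 255},
    {"slide": [0, 0, 0], "angular": [-35, 0, 0], "claw": 255}
  ]
}}

```text
clock: 10.38
tool_pos: [0.6233, -0.0617, 0.1152]
tool_rot: [-2.797, 0.003, 0.228]
wrist_force: [0.2, 0.9, -0.5]
opening: 0.0427
```

Request:
{"name": "send_rows", "arguments": {
  "steps": [
    {"slide": [0, 0, 0], "angular": [-7, 0, 0], "claw": 255},
    {"slide": [0, 0, 0], "angular": [-14, 0, 0], "claw": 255},
    {"slide": [0, 0, 0], "angular": [-20, 0, 0], "claw": 255},
    {"slide": [0, 0, 0], "angular": [-20, 0, 0], "claw": 255},
    {"slide": [0, 0, 0], "angular": [-20, 0, 0], "claw": 255}
  ]
}}

```text
clock: 10.8
tool_pos: [0.6237, -0.0601, 0.1161]
tool_rot: [3.136, 0.002, 0.231]
wrist_force: [0.4, -0.2, 0.1]
opening: 0.0093
```

```bash
python3 - <<'E'
from h import *
s=st(); plan(-.155,-.0485,.09,0); plan(-.155,-.0485,.042,0)
p,z=ctrl.grab_frame('wrist'); p2,_=ctrl.grab_frame('top')
im=np.hstack([p[:,140:500],cv2.resize(p2[150:270,250:380],(433,400))])
cv2.imwrite('pics/w8.png',im[:,:,::-1])
E
```

```text
10.8 tray [-0.1717 -0.0477  0.1161] tilt -0.29 err 0.22 open 0.0093 F [ 0.41 -0.21  0.12] q [ 0.26  0.55 -0.29  1.69  0.2   0.93 -1.45]
slide [ 0.0008 -0.0168  0.0261] ang [ 0.29  0.13 -0.18]
slide [ 0.0009 -0.017   0.0741] ang [ 0.29  0.13 -0.18]
```

View pics/w8.png

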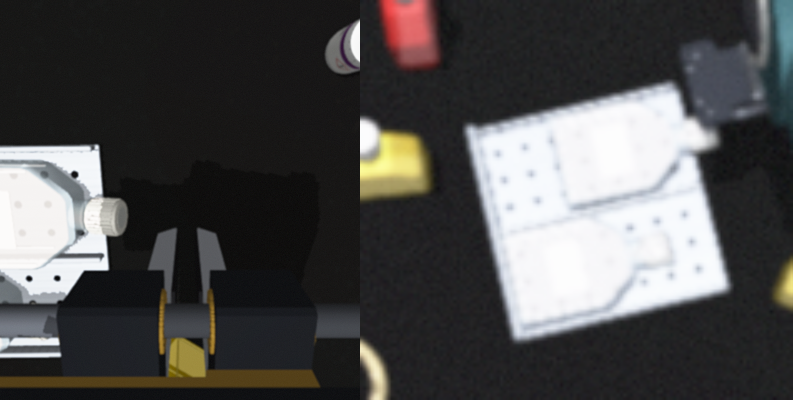

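The flask lies flat and straight in its bay with its cap past the open end, and the laid flask is undisturbed. I'll lower the closed fingers behind the cap end and push along the bay.

Request:
{"name": "send_rows", "arguments": {
  "steps": [
    {"slide": [0.0005, 0, 0.018], "angular": [0.3, 0.1, -0.2], "claw": 255},
    {"slide": [0.0005, 0, 0.045], "angular": [0.3, 0.1, -0.2], "claw": 255},
    {"slide": [0.0005, 0, 0.066], "angular": [0.3, 0.1, -0.2], "claw": 255},
    {"slide": [0.0005, 0, 0.074], "angular": [0.3, 0.1, -0.2], "claw": 255},
    {"slide": [0.0005, 0, 0.074], "angular": [0.3, 0.1, -0.2], "claw": 255}
  ]
}}

```text
clock: 11.32
tool_pos: [0.6227, -0.0646, 0.0392]
tool_rot: [-3.139, 0.005, 0.227]
wrist_force: [0.0, 0.0, -0.0]
opening: 0.0003
```

Request:
{"name": "send_rows", "arguments": {
  "steps": [
    {"slide": [0, -0.008, 0], "angular": [0, 0, 0], "claw": 255},
    {"slide": [0, -0.016, 0], "angular": [0, 0, 0], "claw": 255},
    {"slide": [0, -0.024, 0], "angular": [0, 0, 0], "claw": 255},
    {"slide": [0, -0.029, 0], "angular": [0, 0, 0], "claw": 255},
    {"slide": [0, -0.034, 0], "angular": [0, 0, 0], "claw": 255}
  ]
}}

```text
clock: 11.73
tool_pos: [0.6152, -0.0303, 0.0401]
tool_rot: [-3.139, 0.004, 0.228]
wrist_force: [0.4, 0.2, -0.1]
opening: 0.0001
```

```bash
python3 - <<'E'
from h import *
s=st(); plan(-.067,-.0485,.042,0)
E
```

```text
11.73 tray [-0.1407 -0.0464  0.0401] tilt 0.16 err 0.39 open 0.0001 F [ 0.39  0.19 -0.07] q [ 0.2   0.64 -0.27  1.75  0.23  0.78 -1.52]
slide [ 0.0017 -0.0737 -0.0017] ang [-0.16  0.23 -0.32]
```

Request:
{"name": "send_rows", "arguments": {
  "steps": [
    {"slide": [0.001, -0.004, -0.001], "angular": [0, 0.2, -0.3], "claw": 255},
    {"slide": [0.0017, -0.008, -0.0017], "angular": [0, 0.2, -0.3], "claw": 255},
    {"slide": [0.0017, -0.012, -0.0017], "angular": [0, 0.2, -0.3], "claw": 255},
    {"slide": [0.0017, -0.016, -0.0017], "angular": [0, 0.2, -0.3], "claw": 255},
    {"slide": [0.0017, -0.02, -0.0017], "angular": [0, 0.2, -0.3], "claw": 255}
  ]
}}

```text
clock: 12.15
tool_pos: [0.6125, -0.0105, 0.0421]
tool_rot: [-3.139, -0.0, 0.233]
wrist_force: [0.5, -2.1, 2.1]
opening: 0.0005
```

Request:
{"name": "send_rows", "arguments": {
  "steps": [
    {"slide": [0, -0.004, 0], "angular": [0, 0, 0], "claw": 255},
    {"slide": [0, -0.008, 0], "angular": [0, 0, 0], "claw": 255},
    {"slide": [0, -0.012, 0], "angular": [0, 0, 0], "claw": 255},
    {"slide": [0, -0.016, 0], "angular": [0, 0, 0], "claw": 255},
    {"slide": [0, -0.02, 0], "angular": [0, 0, 0], "claw": 255}
  ]
}}

```text
clock: 12.57
tool_pos: [0.6078, 0.0093, 0.0421]
tool_rot: [-3.139, -0.0, 0.233]
wrist_force: [0.4, -2.5, 3.1]
opening: 0.0006
```

Request:
{"name": "send_rows", "arguments": {
  "steps": [
    {"slide": [0, -0.004, 0], "angular": [0, 0, 0], "claw": 255},
    {"slide": [0, -0.008, 0], "angular": [0, 0, 0], "claw": 255},
    {"slide": [0, -0.012, 0], "angular": [0, 0, 0], "claw": 255},
    {"slide": [0, -0.016, 0], "angular": [0, 0, 0], "claw": 255},
    {"slide": [0, -0.02, 0], "angular": [0, 0, 0], "claw": 255}
  ]
}}

```text
clock: 12.98
tool_pos: [0.6031, 0.0291, 0.0422]
tool_rot: [-3.139, 0.0, 0.233]
wrist_force: [0.8, -2.9, 2.2]
opening: 0.0003
```

```bash
cat >> h.py <<'E'
def look(name):
    m,f,Rm,t=cam('wrist'); p,z=ctrl.grab_frame('wrist'); cv2.imwrite(name,p[:,:,::-1])
    v,u=np.mgrid[0:400,0:640]
    P=(np.stack([(u-m['cx'])*z/f,(v-m['cy'])*z/f,z],-1)-t)@Rm
    X=np.stack([(P-C0)@EX,(P-C0)@EY,P[...,2]],-1).reshape(-1,3); return X[((z>0)&(v<280)).ravel()]
E
python3 - <<'E'
from h import *
s=st(); plan(-.067,-.0485,.042,0)
X=look('pics/w9.png'); k=X[(X[:,2]>.044)&(X[:,2]<.05)&(X[:,1]<-.02)&(X[:,1]>-.1)&(X[:,0]<.092)&(X[:,0]>-.05)]
print(np.percentile(k,[1,50,99],axis=0).round(4))
for x in np.arange(.04,.104,.004):
    q=X[(abs(X[:,0]-x)<.002)&(abs(X[:,1]+.0485)<.03)]
    if len(q): print(round(x,3),len(q),np.percentile(q[:,2],[5,50,95]).round(4))
E
```

```text
12.98 tray [-0.0801 -0.0484  0.0422] tilt 0.13 err 0.05 open 0.0003 F [ 0.77 -2.87  2.25] q [ 0.11  0.62 -0.28  1.79  0.23  0.77 -1.62]
slide [ 0.0001 -0.0131  0.0002] ang [-0.13  0.   -0.05]
[[-0.0461 -0.0884  0.0443]
 [ 0.0236 -0.0633  0.0471]
 [ 0.0769 -0.0382  0.0487]]
0.04 548 [0.0464 0.0474 0.0483]
0.044 523 [0.0464 0.0473 0.0482]
0.048 556 [0.0462 0.0472 0.0482]
0.052 554 [0.0464 0.0472 0.0481]
0.056 547 [0.0463 0.0472 0.0482]
0.06 447 [0.0463 0.0472 0.0481]
0.064 425 [0.0463 0.0472 0.0482]
0.068 441 [0.0463 0.0473 0.0482]
0.072 419 [0.0462 0.0472 0.0481]
0.076 420 [0.0462 0.0472 0.0481]
0.08 46 [0.0446 0.0456 0.0469]
0.092 390 [0.0334 0.0383 0.0407]
0.096 1116 [0.0317 0.0377 0.0414]
0.1 34 [0.0396 0.0405 0.0411]
```

The push is smooth at about 3 N. The foot is at x ≈ 0.079, with about 14 mm left.

Request:
{"name": "send_rows", "arguments": {
  "steps": [
    {"slide": [0, -0.003, 0], "angular": [0, 0, 0], "claw": 255},
    {"slide": [0, -0.006, 0], "angular": [0, 0, 0], "claw": 255},
    {"slide": [0, -0.008, 0], "angular": [0, 0, 0], "claw": 255},
    {"slide": [0, -0.01, 0], "angular": [0, 0, 0], "claw": 255},
    {"slide": [0, -0.012, 0], "angular": [0, 0, 0], "claw": 255}
  ]
}}

```text
clock: 13.45
tool_pos: [0.6, 0.042, 0.0421]
tool_rot: [-3.139, 0.0, 0.234]
wrist_force: [1.4, -4.9, 0.4]
opening: 0.0008
```

Request:
{"name": "send_rows", "arguments": {
  "steps": [
    {"slide": [0, -0.0008, 0], "angular": [0, 0, 0], "claw": 255},
    {"slide": [0, -0.0016, 0], "angular": [0, 0, 0], "claw": 255},
    {"slide": [0, -0.0024, 0], "angular": [0, 0, 0], "claw": 255},
    {"slide": [0, -0.0024, 0], "angular": [0, 0, 0], "claw": 255},
    {"slide": [0, -0.0024, 0], "angular": [0, 0, 0], "claw": 255}
  ]
}}

```text
clock: 13.87
tool_pos: [0.6003, 0.0424, 0.0423]
tool_rot: [-3.141, -0.001, 0.232]
wrist_force: [4.9, -10.5, -0.3]
opening: 0.0007
```

```bash
python3 - <<'E'
from h import *
s=st()
X=look('pics/w10.png')
for x in np.arange(.076,.104,.002):
    q=X[(abs(X[:,0]-x)<.001)&(abs(X[:,1]+.0485)<.03)]
    if len(q): print(round(x,3),len(q),np.percentile(q[:,2],[5,50,95]).round(4))
E
```

```text
13.87 tray [-0.0665 -0.0487  0.0423] tilt 0.05 err 0.1 open 0.0007 F [  4.93 -10.47  -0.34] q [ 0.09  0.62 -0.28  1.79  0.23  0.76 -1.65]
0.076 230 [0.0459 0.0469 0.0479]
0.078 206 [0.0462 0.047  0.0478]
0.08 215 [0.046  0.047  0.0479]
0.082 207 [0.046  0.0469 0.0479]
0.084 212 [0.046  0.0469 0.0478]
0.086 223 [0.0459 0.0469 0.0479]
0.088 203 [0.0461 0.0469 0.0479]
0.09 194 [0.0459 0.0468 0.0477]
0.092 69 [0.0454 0.0463 0.0471]
0.094 24 [0.0439 0.0447 0.0453]
0.096 7 [0.0418 0.0424 0.0425]
0.098 77 [0.0404 0.0411 0.0418]
0.1 17 [0.0395 0.04   0.0405]
```

The force rose to about 11 N with no further travel, so the foot is on the stop. I'll back off, raise the hand and check.

Request:
{"name": "send_rows", "arguments": {
  "steps": [
    {"slide": [0, 0.006, 0], "angular": [0, 0, 0], "claw": 255},
    {"slide": [0, 0.03, 0], "angular": [0, 0, 0], "claw": 255},
    {"slide": [0, 0.06, 0], "angular": [0, 0, 0], "claw": 255},
    {"slide": [0, 0.06, -0.04], "angular": [0, 0, 0], "claw": 255},
    {"slide": [0, 0.06, -0.08], "angular": [0, 0, 0], "claw": 255}
  ]
}}

```text
clock: 14.33
tool_pos: [0.6126, -0.0181, 0.121]
tool_rot: [-3.139, 0.004, 0.23]
wrist_force: [-0.6, 0.6, 0.8]
opening: 0.0003
```

Request:
{"name": "send_rows", "arguments": {
  "steps": [
    {"slide": [0, 0.02, -0.035], "angular": [0, 0, 0], "claw": 255},
    {"slide": [0, 0.03, -0.07], "angular": [0, 0, 0], "claw": 255},
    {"slide": [0, 0.03, -0.1], "angular": [0, 0, 0], "claw": 255},
    {"slide": [0, 0.03, -0.1], "angular": [0, 0, 0], "claw": 255},
    {"slide": [0, 0.03, -0.1], "angular": [0, 0, 0], "claw": 255}
  ]
}}

```text
clock: 14.75
tool_pos: [0.6204, -0.0475, 0.2223]
tool_rot: [-3.14, 0.002, 0.229]
wrist_force: [0.1, 0.4, -0.7]
opening: 0.0003
```

```bash
python3 - <<'E'
from h import *
s=st()
X=look('pics/w11.png')
b=X[(X[:,2]>.043)&(X[:,2]<.051)&(X[:,1]>-.1)&(X[:,1]<.1)]
for n,k in (('flask',b[(b[:,1]<-.004)&(b[:,0]>.0)]),('laid',b[(b[:,1]>.004)&(b[:,0]>.0)])):
    print(n,len(k),np.percentile(k,[1,50,99],axis=0).round(4).tolist())
p2,_=ctrl.grab_frame('top'); p=cv2.imread('pics/w11.png')
cv2.imwrite('pics/f.png',np.hstack([cv2.resize(p,(400,250)),cv2.resize(p2[150:230,260:388],(400,250))[:,:,::-1]]))
E
```

```text
14.75 tray [-0.1587 -0.0474  0.2223] tilt 0.09 err 0.28 open 0.0003 F [ 0.13  0.37 -0.71] q [ 0.26  0.43 -0.32  1.61  0.14  1.12 -1.43]
flask 6483 [[0.0013, -0.0922, 0.0437], [0.0482, -0.051, 0.0468], [0.1473, -0.0063, 0.0492]]
laid 3447 [[0.0009, 0.0058, 0.0436], [0.0451, 0.0315, 0.0468], [0.0893, 0.0594, 0.0485]]
```

View pics/f.png

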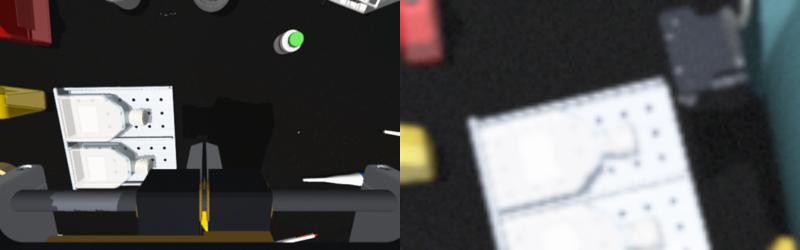

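Both flasks lie side by side with their feet at the stop and necks to the open end, and the hand is clear. Handing in.

```bash
python3 -c "
from plant import ctrl
print(ctrl.job_done())"
```

```text
the job is handed in; nothing more can be done
None
```

The flask now lies on its growth face in its own bay, with its neck to the open end and its foot against the end stop. I handed the job in at about 15 s of the 58 s; no verdict was reported.

- **How it was done:** I tipped it between loosely set fingers without gripping it. Past the balance point it leaned on the front finger, which eased the cap down like a ramp. I then pushed it back along the bay with closed fingers on the end of the cap.
- **Contact forces:** the wrist force stayed within about 2 N while it was going down. The push took about 3–4 N and rose to about 11 N when the foot met the stop.
- **Last checks:**
  - The flask's top is level at z ≈ 0.047 m, which is what a flat-lying flask should read.
  - Its foot reads x ≈ 0.09–0.094 m in the tray frame, with the stop at 0.094 m.
  - It sits at y ≈ −0.049 m in the tray frame, within the bay limits.
  - The laid flask looked undisturbed, and the hand ended clear of everything.
- **Not checked or off:** I did not re-measure the cup, bottle and tape at the end, but the hand never worked near them. My first descent beside the cap overshot by about 10 mm sideways; it did not touch the flask, and I corrected it before tipping.

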